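# Change the range on a stick welder

### The arm

A 6-joint arm with a two-finger parallel gripper is mounted at the origin on the work surface. World frame = base frame: x ahead of the robot, y to its left, z up, the work surface at z = 0. Lengths are in mm, angles in degrees, forces in N, time in s.
With the tool pointing down it reaches from about 350 to 850 mm from the base axis. Payload 8.1 kg.
Tool frame: the origin (TCP) lies on the centre line of the jaws, within the pads' length; the fingertips stand tcp_to_tips ahead of it and the grasp point (between the pads) is the TCP (tcp_to_tips is the distance from the TCP to the fingertips, in mm); z points along the fingers, y is the direction in which the jaws open and shut (so a half turn about z gives the same grasp; the last joint's range is limited). The gripper opens to 93 mm and grips with 3 to 60 N. Pads are 15 mm wide; open, the fingers measure 128 mm over their backs; the gripper's body (75 mm by 188 mm) begins 65 mm behind the grasp point.
Start: joints at [72.055, 7.471, 85.268, -0, 87.261, -4.893], TCP at [135.478, 584.509, 237.635] pointing down, gripper open.
Joint ranges: [-169.43, 169.43], [-51.17, 129.36], [1.28, 143.12], [-76.62, 256.62], [0, 156.53], [-152.29, 152.29]. Speed limits (degrees/s): [136.94, 136.94, 159.86, 180, 180, 180].

### API

Orientations are given as [roll, pitch, yaw] about the fixed x, y, z axes, in that order (R = Rz(yaw) Ry(pitch) Rx(roll)).
In Python, from station import state, snapshot, get_calibration, job_done, tcp_to_tips gives the robot as it stands. The module is installed in compiled form; this text tells all that it offers.
- The arm moves only by the tool drive_tool, never from a script. Its arguments are lists of equal length, an entry for each row: "offset": the shift along the tool's x, y, z in cm, a list of three; "turn": the turn about the tool's z in degrees; "claw": the closure, from 0 (fully open) to 1 (shut). In form: {"offset": [[dx, dy, dz], ...], "turn": [turn, ...], "claw": [claw, ...]}. A call has exactly 10 rows; each row is the pose to reach, as a shift and turn from the pose measured when the call began, along the tool's axes at that moment; what a row does not reach only later rows make up. A row lasts 1/8 s, in which the tool goes at most 62.5 mm and 10.7 degrees, less where a joint would pass 70% of its speed; a pose out of reach is approached as far as the arm can. A call with a gripper value outside its range is refused whole. The fingers move at their own pace and stop on an object; "newtons" is the grip in N (left out, the last holds). Time passes only in rows, so rows that repeat a pose let the fingers close, or fill a call up. It gives the time, the measured TCP pose, the force and the opening at its end, in the units of the state.
- state(): the state, without advancing time (a new reading comes with each control period).
- snapshot(name): name is "scene" or "top" or "wrist"; returns the picture (420x560x3 uint8, red, green, blue); there is no depth.
- get_calibration(name): a dict with "vertical_fov" (degrees; the focal length in pixels is half the picture's height over the tangent of half this angle, whatever the lens; pixels are square), "cx", "cy" (the principal point, pixels), "xyz" and "attitude" of the camera in the world. Camera axes: x right, y down, z forward; pixel columns grow to the right and rows downward; lengths in mm; the calibration is good to about 2 mm. A picture is of the moment at which its call begins: read the wrist's pose just before it. get_calibration takes no time and is no camera call; for the wrist camera it gives the pose at the moment of the call.
- job_done(): hands the job in, once; it reports no verdict.
The state is a dict: "time_s": time; "q": joint angles; "qd": joint speeds; "joint_torque": joint torques, N m; "ee_pos": TCP position; "eef_rot": TCP orientation; "force": force on the tool from outside, world axes, zero at the start; "wrist_torque": the same for the moment, N m; "grip_width": finger opening in mm.
Only numpy, scipy, OpenCV 4.12 (cv2) and the standard library are available. Lean on these libraries where they do the work, as an engineer would, in place of code of your own. Each camera call takes 0.05 s, during which the arm holds its last target.

### The job

The next job on this welding bench is thicker plate. Switch the stick welder off at its paddle main switch (towards its front is off, to the back is on), turn the big pointer-lever range switch three clicks clockwise from where it stands, then switch the welder on again. Never turn the range switch while the welder is on, and leave the small trim knob and everything else on the bench as it is.

Things in the scene. Friction and masses are not known exactly. Their poses are not given: they have to be found in the camera images.
- welder: Stick welder, a grey steel box 400 mm deep, 320 wide; origin under its centre, x = to its back, y = to the left seen from its front (which faces the robot). Over its front half lies a black control panel rising 15 degrees towards the back, 140 mm high at the front edge, 194 at the rear edge; behind it a flat deck 194 mm high, with a tubular carrying handle (241 mm high) along the back.
- range_axis (a point): Where the range switch's axis meets the panel. Frame of the panel: z = out of the panel (15 degrees off vertical, leaning to the front), x = up the slope to the back, y = left seen from the front. The panel spans x -89 to 118, y -108 to 212 mm here. A dial disc of 60 mm radius, 3 mm thick, lies under the switch; nothing else stands in the sector the pointer sweeps or within 65 mm of the axis.
- range_tip (a point): Point on the range switch's pointer, 70 mm from the axis, 24 mm above the panel; turns with it. Black hub, 48 mm diameter, top 36 mm above the panel, with one pointer arm 18 mm wide, upright sides 12 to 36 mm above the panel, reaching 77 mm from the axis, white line on top, and a short 34 mm tail opposite. White ticks on the panel at 84 mm radius mark its seven positions, longer for higher ranges.
- range_switch (a joint): Angle, rad, growing clockwise seen from above. At 0 the pointer lies along +y of range_axis (left), at pi/2 along +x (back), at pi along -y. Seven sprung click positions at 0, 0.524, ... 3.14 (30 degrees apart), stops just beyond both ends; pushed past the ridge half-way it snaps to the next by itself. Leaving a click takes about 0.3 N m (5 N at 58 mm). Starts in one of the first four.
- main_pivot (a point): Point on the panel under the pivot of the main switch, 150 mm left of range_axis and 15 mm up the slope; same axes as range_axis. The pivot line runs along y, 13 mm above the panel. It stands on an aluminium plate 84 x 62 mm, 4 mm thick; an amber pilot lamp 12 mm high sits 84 mm up the slope from it.
- main_tip (a point): Point in the middle of the main switch's paddle, 60 mm from its pivot; turns with it. The paddle is a black toggle 34 mm wide (along y), 13 mm thick with a 19 mm thick rounded end, ending 74 mm from its pivot.
- main_switch (a joint): Angle of the paddle, rad. 1.0 = on: it leans 0.5 rad from the panel's normal to the back of the machine; 0 = off: 0.5 rad to the front. Stops at both ends; pushed past the middle (0.5) it snaps over by itself. About 5 N at the paddle starts it. It starts on.
- trim_mark (a point): Mark on the small round trim knob (34 mm diameter, 19 high) near the panel's front right corner, 14 mm from that knob's axis, which is 57 mm to the front and 76 mm to the right of range_axis. Leave it alone.
- wire_brush: Wire brush 200 mm long (along its x), 22 mm wide, 26 mm high, lying on the rear deck of the welder; origin in the middle of its underside. Bystander.
- tube_offcut: Offcut of 40 mm square steel tube, 110 mm long, lying on the rear deck of the welder; origin in the middle of its underside. Bystander.
- steel_can: Open steel can, 132 mm diameter, 145 mm high, with rod stubs in it reaching 174 mm; origin at the centre of its underside. Bystander.
- tub: Open grey plastic tub, 144 mm diameter at the rim, 100 mm high; origin at the centre of its underside. Bystander.
- chipping_hammer: Chipping hammer lying on the bench, 225 mm long, head 146 mm across; origin on the bench at mid-length. Bystander.
- pliers: Long-nose pliers lying on the bench, 185 mm long; origin on the bench near the joint. Bystander.
- rod_grid: Welded grid of 10 mm steel rods, 190 x 90 x 19 mm, lying on the bench; origin in the middle of its underside. Bystander.

How it is judged:
By the outcome, as a careful person would: the job done as asked, in the order asked, and still so for the second after the job is handed in, with the robot touching nothing.
It also fails if it takes over 50 s, if anything falls off the work surface, if the arm or the gripper's body presses on something with over 40 N, if the wrist force passes 120 N, or if a joint passes its speed limit or range.

## Working session

There is one attempt and no reset: what is moved stays moved. The work goes in short steps, Python scripts to look and compute and a tool call to move; the robot and the scene stay as the last step left them, time stands still between calls to the robot, and variables do not carry over. Pictures are saved under pics/ and viewed, and the job is handed in when it is done.

Besides the shell and the picture viewer there is one more tool, called after "Emit:" as name(argument=value, ...) on one line, values as JSON. drive_tool: Moves the arm, as the interface text tells. Its arguments: {"type":"object","properties":{"offset":{"type":"array"},"turn":{"type":"array"},"claw":{"type":"array"},"newtons":{"type":"number"}},"required":["offset","turn","claw"]}

```bash
mkdir -p pics; python3 - <<'E'
from station import *
import cv2
print(state()); print(tcp_to_tips if not callable(tcp_to_tips) else tcp_to_tips())
for n in ["scene","top"]:
    print(n,get_calibration(n)); cv2.imwrite(f"pics/{n}0.png",snapshot(n)[:,:,::-1])
print(get_calibration("wrist"))
E
```

```text
{'time_s': 0.0, 'q': array([ 7.20549043e+01,  7.51589414e+00,  8.53292257e+01, -2.39310341e-03,
        8.72620718e+01, -4.89393701e+00]), 'qd': array([ 0.03162451,  0.04239513, -0.04380321,  0.05771217,  0.01821636,
       -0.03150422]), 'joint_torque': array([ 9.57526436e-05, -5.59847939e+01, -4.91759920e+01,  7.67010637e-02,
        3.54181929e-02, -1.70462372e-04]), 'ee_pos': array([135.32666055, 583.98297289, 236.57974765]), 'eef_rot': array([-1.79892995e+02, -6.76323035e-03,  1.66948952e+02]), 'force': array([-0.54690463, -0.62325097,  0.10964748]), 'wrist_torque': array([0.03803118, 0.02220691, 0.0380107 ]), 'grip_width': 93.1544882524348}
19.0
scene {'vertical_fov': 43.03617215315698, 'cx': 285.10772421073966, 'cy': 206.0087143965286, 'xyz': array([1435.12541349, -634.78107928, 1725.19907921]), 'attitude': array([-146.06658078,   -0.36630691,   53.98625573])}
top {'vertical_fov': 46.31293163653876, 'cx': 274.07320719417004, 'cy': 210.88252712713088, 'xyz': array([ 415.05105597,    3.95970766, 1599.41856524]), 'attitude': array([-173.27308098,    0.8807452 ,  -89.6629494 ])}
{'vertical_fov': 67.82909831680357, 'cx': 284.2761269452606, 'cy': 209.29464602462397, 'xyz': array([ 68.62720546, 600.52608786, 383.06872748]), 'attitude': array([1.65538358e+02, 3.96861420e-02, 7.69685405e+01])}
```

View pics/scene0.png

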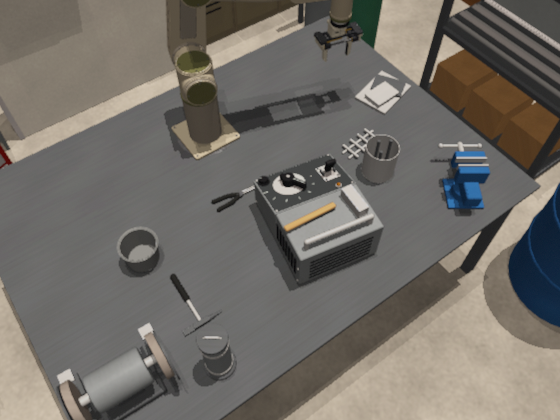

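View pics/top0.png

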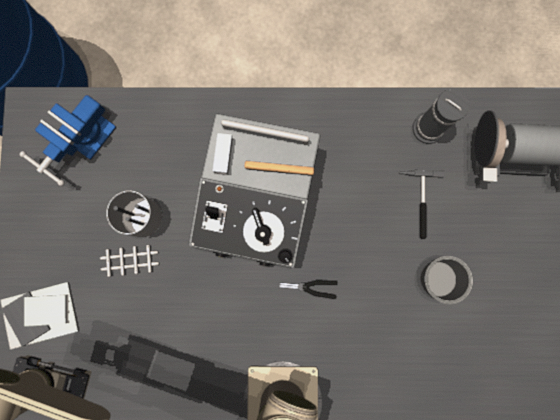

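Overview: in the top view the welder is at about (255,190), the paddle at (212,213) and the dial at (263,232). I'll enlarge both.

```bash
python3 - <<'E'
import cv2
a=cv2.imread("pics/top0.png")[105:275,180:330]
cv2.imwrite("pics/top0c.png",cv2.resize(a,None,fx=3.5,fy=3.5,interpolation=cv2.INTER_CUBIC))
a=cv2.imread("pics/scene0.png")[145:280,245:390]
cv2.imwrite("pics/scene0c.png",cv2.resize(a,None,fx=4,fy=4,interpolation=cv2.INTER_CUBIC))
E
```

```text
(no output)
```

View pics/top0c.png

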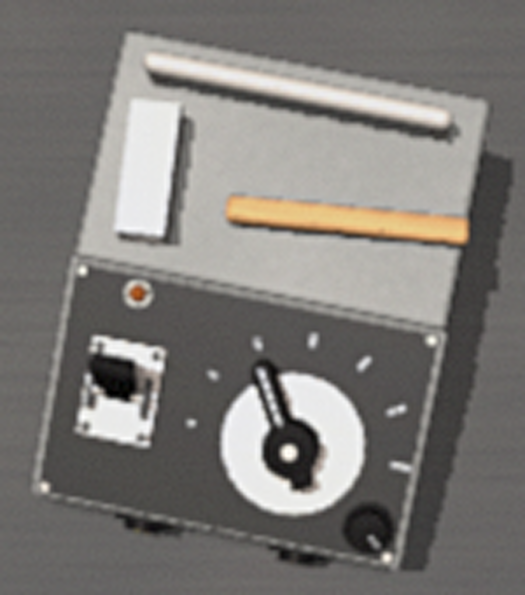

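View pics/scene0c.png

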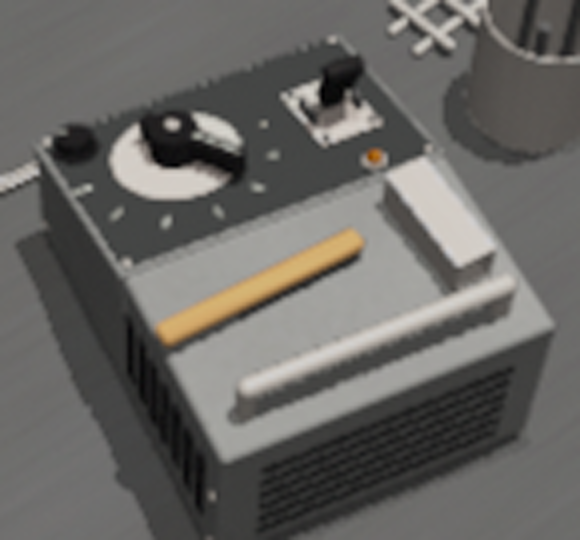

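```bash
cat > h.py <<'E'
import numpy as np
from scipy.spatial.transform import Rotation as R
from scipy.optimize import least_squares
def proj(cal,P):
    P=np.atleast_2d(P); Rc=R.from_euler('xyz',cal['attitude'],degrees=True).as_matrix()
    c=(P-cal['xyz'])@Rc; f=210/np.tan(np.radians(cal['vertical_fov']/2))
    return c[:,:2]/c[:,2:]*f+[cal['cx'],cal['cy']]
s,c=np.sin(np.radians(15)),np.cos(np.radians(15))
def pan(x,y,z=0): # panel(range_axis) -> welder
    return np.array([-114.03+x*c-z*s,-52+y,163.03+x*s+z*c])
def w2w(p,W):
    x,y,t=p; return np.atleast_2d(W)@R.from_euler('z',t,degrees=True).as_matrix().T+[x,y,0]
E
cat > fit.py <<'E'
from h import *
from station import get_calibration
tick=lambda a:pan(84*np.sin(a),84*np.cos(a),0.5)
d=np.pi/6
W=[[200,160,194],[200,-160,194],pan(-89,212),pan(-89,-108),pan(118,-108)]
T=W+[pan(118,212)]+[tick(i*d) for i in range(7)]+[pan(0,0,36)]
tp=[(127,33),(488,102),(36,492),(397,570),(446,330),(75,258),(190,422),(212,376),(257,343),(312,340),(363,362),(397,410),(400,466),(288,452)]
sp=[(553,325),(222,462),(340,35),(38,145),(125,275)]
sp=(np.array(sp)+.5)/4-.5+[245,145]; tp=(np.array(tp)+.5)/3.5-.5+[180,105]
ct,cs=get_calibration('top'),get_calibration('scene')
f=lambda p:np.r_[(proj(ct,w2w(p[:3],T))-tp).ravel(),(proj(cs,w2w(p[:3],W))-sp).ravel()]
r=least_squares(f,[560,30,-13],loss='soft_l1')
print(r.x); print(f(r.x).reshape(-1,2).round(1))
for n,P in [('axis',pan(0,0)),('main',pan(15,150)),('lamp',pan(99,150))]: print(n,w2w(r.x,P))
np.save('pose.npy',r.x)
E
python3 fit.py
```

```text
[646.34735096  87.10794279 -11.27199509]
[[-1.6 -1.8]
 [ 1.6 -0.8]
 [-2.   0.6]
 [ 0.4  0. ]
 [ 0.4  0.3]
 [-1.4 -0.8]
 [ 1.3  0.3]
 [ 1.4  0.3]
 [ 0.7  1.6]
 [-0.1  1.5]
 [-1.3  1.9]
 [-2.7  0.5]
 [-2.6 -0.9]
 [ 0.2 -0.4]
 [ 2.6  0.7]
 [ 0.   1.4]
 [ 0.1  0. ]
 [-1.2  0.2]
 [-1.   1.1]]
axis [[524.35267913  58.40008765 163.03      ]]
main [[567.88210318 202.67453827 166.91228568]]
lamp [[647.45475062 186.81479665 188.65308547]]
```

The pointer is on the third tick (60°), so the target is the sixth (150°). I'll bring the wrist camera over the panel for better accuracy.

```bash
cat >> h.py <<'E'
def off(target,yaw=None):
    from station import state
    s=state(); Rt=R.from_euler('xyz',s['eef_rot'],degrees=True).as_matrix()
    return (Rt.T@(np.array(target)-s['ee_pos'])/10).round(2)
E
python3 -c "
from h import *
print(off([135,584,360]),off([350,400,360]),off([560,120,360]))"
```

```text
[  0.03  -0.03 -12.33] [-25.07 -13.1  -12.31] [-51.85 -35.64 -12.28]
```

Emit:
drive_tool(offset=[[0,0,-6],[-4,-2,-12],[-8,-5,-12.3],[-12,-8,-12.3],[-16.5,-10.5,-12.3],[-21,-13.5,-12.3],[-25.5,-16.5,-12.3],[-30,-19.5,-12.3],[-34,-22.5,-12.3],[-37,-24.5,-12.3]], turn=[0,0,0,0,0,0,0,0,0,0], claw=[0,0,0,0,0.3,0.57,0.57,0.57,0.57,0.57])

```text
time_s: 1.35
ee_pos: [441.5, 260.1, 359.6]
eef_rot: [-179.9, -0.0, 166.9]
force: [1.1, -0.5, -0.7]
grip_width: 41.2
```

```bash
python3 -c "
from h import *
from station import state
s=state();print(s['time_s'],s['ee_pos'],s['eef_rot'],s['grip_width'],s['force']);print(off([560,120,360]))"
```

```text
1.35 [441.48776614 260.10222969 359.62126922] [-1.79872729e+02 -3.20415815e-02  1.66868853e+02] 41.218953465698064 [ 1.07051469 -0.46032    -0.74941315]
[-14.72 -10.95  -0.02]
```

Emit:
drive_tool(offset=[[-4,-3,0],[-8,-6,0],[-11.5,-8.5,0],[-14,-10.5,0],[-14.7,-11,0],[-14.7,-11,0],[-14.7,-11,0],[-14.7,-11,0],[-14.7,-11,0],[-14.7,-11,0]], turn=[0,-1,-2,-2,-2,-2,-2,-2,-2,-2], claw=[0.57,0.57,0.57,0.57,0.57,0.57,0.57,0.57,0.57,0.57])

```text
time_s: 2.6
ee_pos: [559.5, 119.9, 359.9]
eef_rot: [-179.9, -0.0, 168.9]
force: [0.1, -0.0, 0.3]
grip_width: 39.8
```

```bash
python3 - <<'E'
from station import *
import cv2,pickle
c=get_calibration("wrist"); im=snapshot("wrist")
pickle.dump(c,open("cw1.pkl","wb")); print(c, state()['ee_pos'],state()['eef_rot'])
cv2.imwrite("pics/w1.png",im[:,:,::-1]);
cv2.imwrite("pics/w1b.png",cv2.resize(im[:,:,::-1],None,fx=1.4,fy=1.4,interpolation=cv2.INTER_CUBIC))
E
```

```text
{'vertical_fov': 67.82909831680357, 'cx': 284.2761269452606, 'cy': 209.29464602462397, 'xyz': array([492.36176499, 134.15630472, 506.30403433]), 'attitude': array([1.65553634e+02, 6.68896600e-02, 7.89184657e+01])} [559.5790451  119.77896587 359.88970079] [-1.79877242e+02 -2.53667753e-02  1.68886669e+02]
```

View pics/w1b.png

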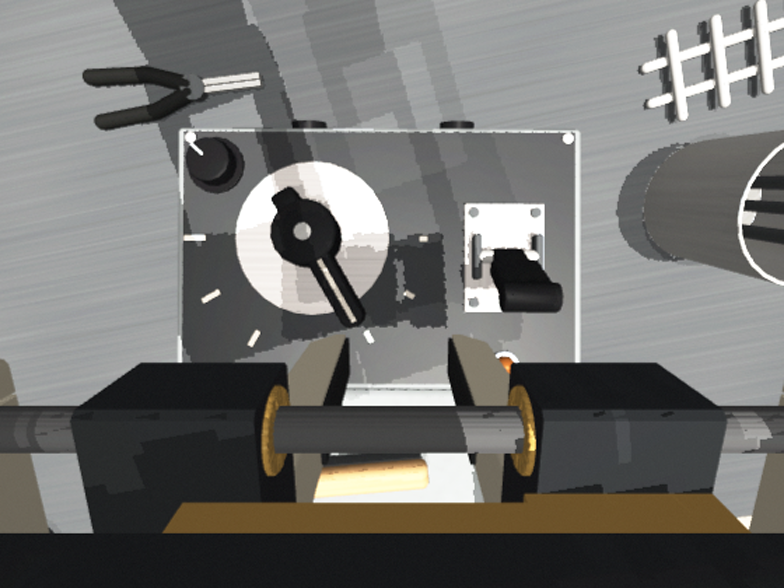

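Wrist view at 1.4×: dial centre about (312,238), hub top (302,231), paddle plate corners (465,204) to (545,312), panel front corners (181,131) and (580,131). Refitting with these.

```bash
cat > fit2.py <<'E'
from h import *
import pickle
c1=pickle.load(open('cw1.pkl','rb'))
T=[pan(0,0,3),pan(0,60,3),pan(0,-60,3),pan(-60,0,3),pan(60,0,3),pan(0,0,36),pan(15-42,181,4),pan(15-42,119,4),pan(15+42,181,4),pan(15+42,119,4),pan(-89,212),pan(-89,-108)]
tp=[(312.5,238.5),(389,238.5),(236,238.5),(313,162),(313,315),(302,231),(545,204),(465,204),(546,312),(465,312),(580,131),(181,131)]
tp=np.array(tp)/1.4
for D in (0,1):
    f=lambda p:(proj({**c1,'xyz':c1['xyz']+[0,0,p[3] if D else 0]},w2w(p[:3],T))-tp).ravel()
    r=least_squares(f,[646,87,-11.3,0],loss='soft_l1')
    print(r.x); print(f(r.x).reshape(-1,2).round(1).tolist())
    for n,P in [('axis',pan(0,0)),('main',pan(15,150))]: print(n,w2w(r.x[:3],P))
    if not D: np.save('pose.npy',r.x[:3])
E
python3 fit2.py
```

```text
[645.39705135  88.72851918 -11.13172331   0.        ]
[[-0.1, 0.2], [0.3, 0.2], [-0.4, 0.1], [-0.3, -0.0], [-0.6, 0.6], [0.9, 1.1], [0.1, 0.1], [0.3, 0.0], [-0.4, 0.2], [0.3, 0.1], [1.9, -3.1], [-3.2, -3.3]]
axis [[523.47302776  59.72208248 163.03      ]]
main [[566.64910835 204.10266955 166.91228568]]
[645.72551458  88.54039604 -11.16232914   2.84410802]
[[0.4, 0.2], [0.3, 0.2], [0.5, 0.1], [0.2, 0.4], [-0.2, 0.1], [1.4, 1.1], [-0.8, 0.3], [-0.2, 0.3], [-1.4, -0.2], [-0.2, -0.3], [0.8, -2.4], [-1.9, -2.8]]
axis [[523.78601394  59.59909194 163.03      ]]
main [[567.03921253 203.95659493 166.91228568]]
```

```bash
cat >> h.py <<'E'
def tgt(base,X,Y,tipz):  # base 'main' or 'axis', welder-aligned horizontal offset
    p=np.load('pose.npy'); b=w2w(p,pan(15,150) if base=='main' else pan(0,0))[0]
    t=np.radians(p[2]); d=np.array([X*np.cos(t)-Y*np.sin(t),X*np.sin(t)+Y*np.cos(t)])
    return np.r_[b[:2]+d,tipz+19]
E
python3 -c "
from h import *
for X in (58,30,-12): print(X,off(tgt('main',X,0,220)))"
```

```text
58 [-4.87  8.43 12.07]
30 [-2.07  8.44 12.07]
-12 [ 2.13  8.44 12.07]
```

Emit:
drive_tool(offset=[[-2.5,4,0],[-4.9,8,0],[-4.9,8.4,0],[-4.9,8.4,1],[-4.9,8.4,5],[-4.9,8.4,9],[-4.9,8.4,12],[-4.9,8.4,12],[-4.9,8.4,12],[-4.9,8.4,12]], turn=[0,0,0,0,0,0,0,0,0,0], claw=[1,1,1,1,1,1,1,1,1,1])

```text
time_s: 3.9
ee_pos: [624.7, 192.6, 242.3]
eef_rot: [-180.0, 0.2, 168.9]
force: [0.1, 0.5, 0.3]
grip_width: 0.3
```

```bash
python3 - <<'E'
from station import *
from h import *
import cv2
for X in (30,-12,58): print(X,off(tgt('main',X,0,220)))
im=snapshot("wrist")
cv2.imwrite("pics/w2.png",im[:,:,::-1]);
E
```

```text
30 [2.92 0.01 0.32]
-12 [7.12 0.01 0.31]
58 [0.12 0.01 0.33]
```

View pics/w2.png

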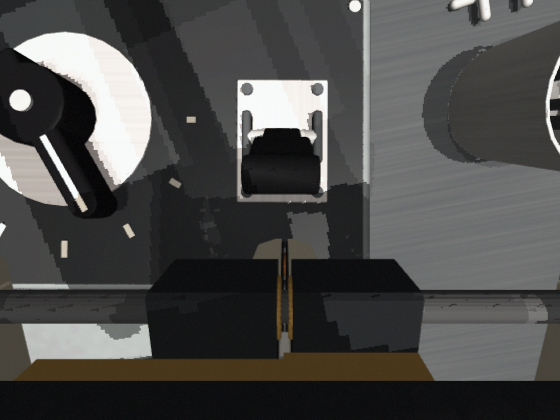

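The fingers (column 284) are centred behind the paddle (column 281). Pushing it to the front.

Emit:
drive_tool(offset=[[1,0,0.2],[2,0,0.2],[3,0,0.2],[4,0,0.2],[5,0,0.2],[6,0,0.2],[6.8,0,0.2],[7.1,0,0.2],[7.1,0,0.2],[6,0,0.2]], turn=[0,0,0,0,0,0,0,0,0,0], claw=[1,1,1,1,1,1,1,1,1,1])

```text
time_s: 5.2
ee_pos: [566.0, 204.2, 239.9]
eef_rot: [-180.0, 0.2, 168.9]
force: [0.1, 1.1, 0.1]
grip_width: 0.5
```

```bash
python3 - <<'E'
from station import *
import cv2
print(state()['force'])
cv2.imwrite("pics/w3.png",snapshot("wrist")[:,:,::-1])
E
```

```text
[0.10433883 1.08464086 0.08526587]
```

View pics/w3.png

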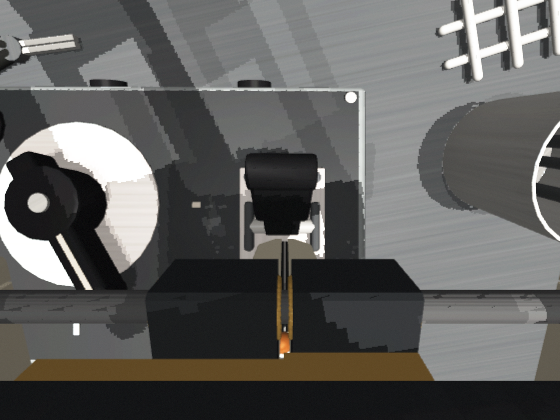

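Switch is off: the paddle leans to the front and the force is near zero. Next, position the straddling jaws over the pointer.

```bash
cat >> h.py <<'E'
def ptr(a,tz,r=55):
    a=np.radians(a); return tgt('axis',r*np.sin(a)*c-5.7,r*np.cos(a),tz)
E
python3 -c "
from h import *
print(off(ptr(60,250)),off(ptr(60,193)))"
```

```text
[ -2.52 -12.22  -2.9 ] [ -2.5  -12.21   2.8 ]
```

Emit:
drive_tool(offset=[[0,0,-4],[0,0,-5],[-0.5,-4,-5],[-1.5,-8,-5],[-2.5,-11,-5],[-2.5,-12.2,-5],[-2.5,-12.2,-5],[-2.5,-12.2,-5],[-2.5,-12.2,-5],[-2.5,-12.2,-5]], turn=[0,0,-5,-12,-20,-28,-30,-30,-30,-30], claw=[1,1,0.57,0.57,0.57,0.57,0.57,0.57,0.57,0.57])

```text
time_s: 6.5
ee_pos: [568.1, 79.8, 289.9]
eef_rot: [-179.9, 0.1, -161.1]
force: [0.4, 0.2, 0.5]
grip_width: 40.5
```

```bash
python3 - <<'E'
from station import *
from h import *
import cv2
cv2.imwrite("pics/w4.png",snapshot("wrist")[:,:,::-1])
cv2.imwrite("pics/s4.png",cv2.resize(snapshot("scene")[130:250,230:380][:,:,::-1],None,fx=4,fy=4,interpolation=cv2.INTER_CUBIC))
print(off(ptr(60,193)))
E
```

```text
[ 0.02 -0.05  7.79]
```

View pics/w4.png

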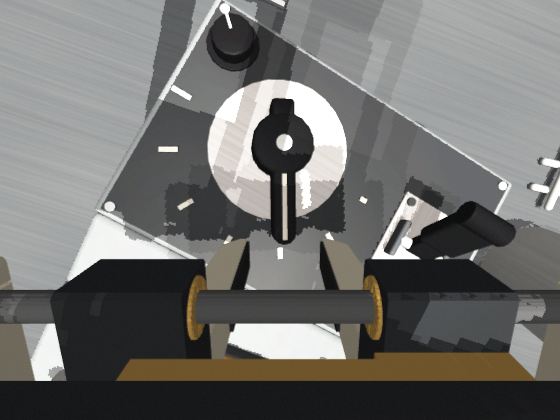

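View pics/s4.png

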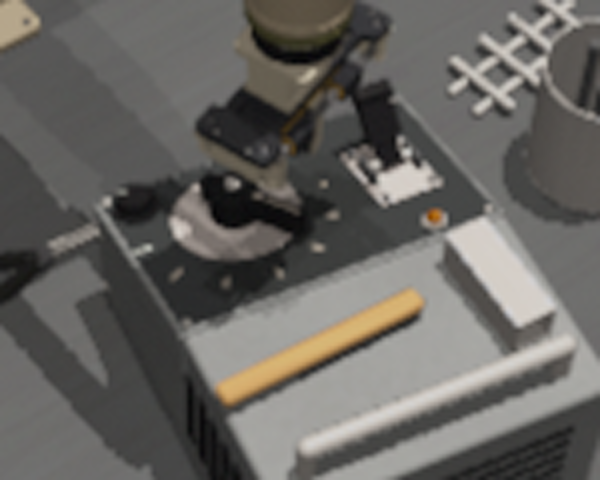

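The jaws sit centred over the pointer (column 284), which points at tick 2. The target is tick 5. Descending.

Emit:
drive_tool(offset=[[0,0,2],[0,0,4],[0,0,6],[0,0,7],[0,0,7.8],[0,0,7.8],[0,0,7.8],[0,0,7.8],[0,0,7.8],[0,0,7.8]], turn=[0,0,0,0,0,0,0,0,0,0], claw=[0.57,0.57,0.57,0.57,0.57,0.57,0.57,0.57,0.57,0.57])

```text
time_s: 7.85
ee_pos: [568.5, 79.5, 212.2]
eef_rot: [-179.9, 0.2, -161.1]
force: [0.0, -0.4, 0.1]
grip_width: 40.1
```

```bash
python3 - <<'E'
from station import *
from h import *
import cv2
cv2.imwrite("pics/w5.png",snapshot("wrist")[:,:,::-1])
for a in range(65,111,5): print(a,off(ptr(a,193)))
E
```

```text
65 [ 0.05 -0.53  0.01]
70 [ 0.12 -1.    0.01]
75 [ 0.23 -1.46  0.01]
80 [ 0.38 -1.92  0.01]
85 [ 0.56 -2.36  0.01]
90 [ 0.78 -2.79  0.01]
95 [ 1.04 -3.19  0.01]
100 [ 1.33 -3.57  0.01]
105 [ 1.65 -3.93  0.01]
110 [ 2.   -4.26  0.01]
```

View pics/w5.png

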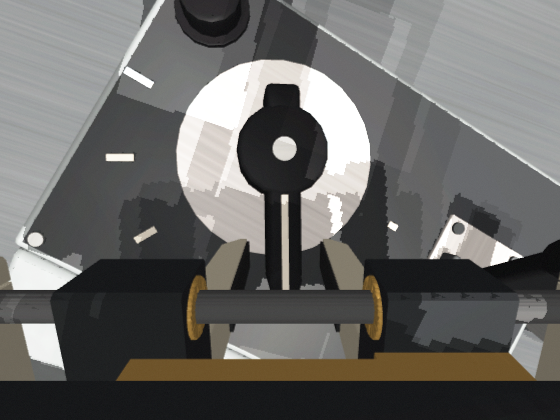

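The pointer lies between the jaws with no contact. Sweeping 50° clockwise.

Emit:
drive_tool(offset=[[0.05,-0.5,0],[0.1,-1,0],[0.2,-1.5,0],[0.4,-1.9,0],[0.55,-2.35,0],[0.8,-2.8,0],[1.05,-3.2,0],[1.35,-3.55,0],[1.65,-3.95,0],[2,-4.25,0]], turn=[5,10,15,20,25,30,35,40,45,50], claw=[0.57,0.57,0.57,0.57,0.57,0.57,0.57,0.57,0.57,0.57])

```text
time_s: 9.15
ee_pos: [563.3, 33.4, 212.3]
eef_rot: [179.9, 0.2, 148.7]
force: [1.3, 2.2, 0.8]
grip_width: 40.0
```

```bash
python3 - <<'E'
from station import *
from h import *
import cv2
cv2.imwrite("pics/w6.png",snapshot("wrist")[:,:,::-1])
print(state()['force'])
for a in range(115,156,5): print(a,off(ptr(a,191)))
E
```

```text
[0.85938779 1.57793312 0.19840707]
115 [-0.   -0.48  0.23]
120 [ 0.05 -0.95  0.23]
125 [ 0.14 -1.42  0.23]
130 [ 0.27 -1.87  0.22]
135 [ 0.44 -2.31  0.22]
140 [ 0.65 -2.74  0.22]
145 [ 0.89 -3.14  0.22]
150 [ 1.17 -3.52  0.22]
155 [ 1.48 -3.87  0.22]
```

View pics/w6.png

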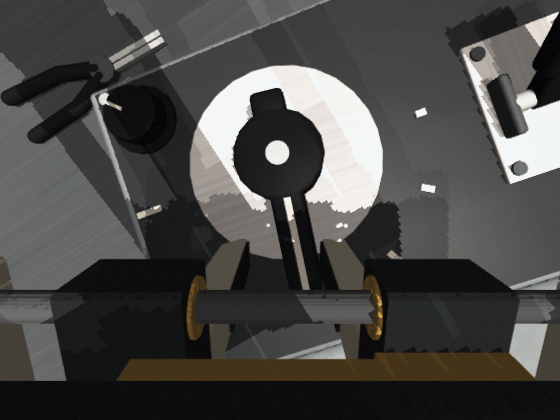

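Emit:
drive_tool(offset=[[0,-0.5,0.1],[0.05,-0.95,0.2],[0.15,-1.4,0.2],[0.25,-1.85,0.2],[0.45,-2.3,0.2],[0.65,-2.75,0.2],[0.9,-3.15,0.2],[1.15,-3.5,0.2],[1.15,-3.5,0.2],[1.15,-3.5,0.2]], turn=[5,10,15,20,25,30,35,40,40,40], claw=[0.57,0.57,0.57,0.57,0.57,0.57,0.57,0.57,0.57,0.57])

```text
time_s: 10.45
ee_pos: [535.1, 9.0, 210.2]
eef_rot: [179.8, 0.1, 108.6]
force: [-0.1, 0.5, -0.4]
grip_width: 39.8
```

```bash
python3 - <<'E'
from station import *
from h import *
import cv2
cv2.imwrite("pics/w7.png",snapshot("wrist")[:,:,::-1])
print(state()['force'],state()['q'])
E
```

```text
[-0.5426128   0.52681224 -0.5475955 ] [-4.50085518e+00 -1.97339814e+00  9.78871956e+01 -3.17208645e-02
  8.38635468e+01 -2.30822987e+01]
```

View pics/w7.png

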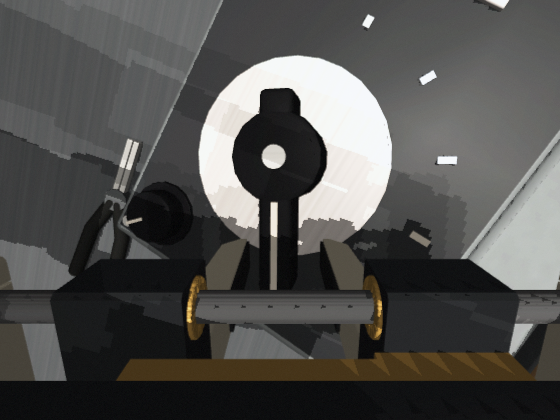

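The pointer is centred in the jaws at 150° with no force on it. Lifting and checking.

Emit:
drive_tool(offset=[[0,0,-3],[0,0,-7],[0,0,-9],[0,0,-9],[0,0,-9],[0,0,-9],[0,0,-9],[0,0,-9],[0,0,-9],[0,0,-9]], turn=[0,0,0,-10,-20,-30,-40,-50,-60,-60], claw=[0.57,0.57,0.57,1,1,1,1,1,1,1])

```text
time_s: 11.75
ee_pos: [534.7, 9.2, 299.6]
eef_rot: [-180.0, 0.2, 168.6]
force: [-0.2, -0.1, 0.1]
grip_width: 0.3
```

```bash
python3 - <<'E'
from station import *
from h import *
import cv2
cv2.imwrite("pics/w8.png",snapshot("wrist")[:,:,::-1])
print(state()['eef_rot'])
for X in (-92,-22): print(off(tgt('main',X,0,208)))
E
```

```text
[-1.79989368e+02  1.79876977e-01  1.68397412e+02]
[10.01 19.66  7.23]
[ 3.01 19.72  7.26]
```

View pics/w8.png

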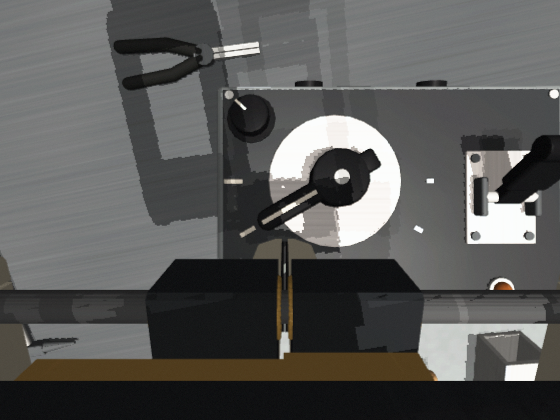

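The pointer is at tick 5, (249,231), with tick 6 at (233,181). Trim knob unchanged. Now to the front of the paddle.

Emit:
drive_tool(offset=[[2.5,5,0],[5,10,0],[7.5,15,0],[10,19.5,0],[10,19.7,0],[10,19.7,1],[10,19.7,4],[10,19.7,7.2],[10,19.7,7.2],[10,19.7,7.2]], turn=[0,0,0,0,0,0,0,0,0,0], claw=[1,1,1,1,1,1,1,1,1,1])

```text
time_s: 13.05
ee_pos: [477.3, 221.4, 228.2]
eef_rot: [180.0, 0.2, 168.3]
force: [0.3, 0.3, 1.0]
grip_width: 0.5
```

```bash
python3 - <<'E'
from station import *
from h import *
import cv2
cv2.imwrite("pics/s9.png",cv2.resize(snapshot("scene")[110:250,230:400][:,:,::-1],None,fx=4,fy=4,interpolation=cv2.INTER_CUBIC))
cv2.imwrite("pics/w9.png",snapshot("wrist")[:,:,::-1])
print(state()['force'])
for X in (-92,-22): print(off(tgt('main',X,0,208)))
E
```

```text
[ 0.17692489  0.56330626 -0.12393218]
[ 0.13 -0.04  0.21]
[-6.87  0.03  0.25]
```

View pics/s9.png

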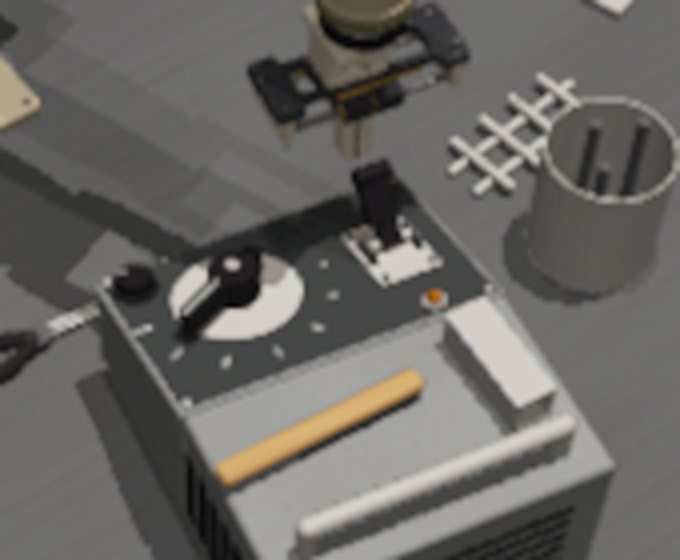

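View pics/w9.png

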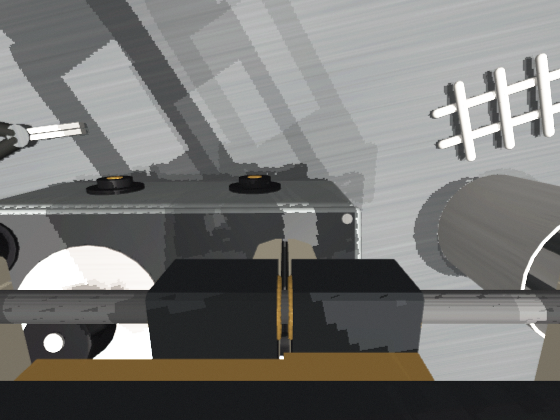

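The fingers are in front of the paddle and aligned with it. Pushing it to the back.

Emit:
drive_tool(offset=[[-1,0,0.2],[-2,0,0.2],[-3,0,0.2],[-4,0,0.2],[-5,0,0.2],[-6,0,0.2],[-6.8,0,0.2],[-6.9,0,0.2],[-5,0,0.2],[-2,0,0.2]], turn=[0,0,0,0,0,0,0,0,0,0], claw=[1,1,1,1,1,1,1,1,1,1])

```text
time_s: 14.4
ee_pos: [497.0, 217.7, 226.9]
eef_rot: [179.9, 0.3, 168.3]
force: [0.0, 0.0, -0.6]
grip_width: 0.6
```

Emit:
drive_tool(offset=[[2,0,0],[4,0,-2],[4,0,-8],[4,0,-13],[4,0,-15],[4,0,-15],[4,0,-15],[4,0,-15],[4,0,-15],[4,0,-15]], turn=[0,0,0,0,0,0,0,0,0,0], claw=[1,1,1,1,1,1,1,1,1,1])

```text
time_s: 15.65
ee_pos: [456.9, 225.8, 376.2]
eef_rot: [180.0, 0.2, 168.3]
force: [-0.4, 0.8, -1.0]
grip_width: 0.6
```

```bash
python3 - <<'E'
from station import *
import cv2
cv2.imwrite("pics/s10.png",cv2.resize(snapshot("scene")[110:250,230:400][:,:,::-1],None,fx=4,fy=4,interpolation=cv2.INTER_CUBIC))
cv2.imwrite("pics/t10.png",snapshot("top")[:,:,::-1])
print(state()['force'],state()['time_s'])
E
```

```text
[-0.20859746  1.15669304  0.55378938] 15.75
```

View pics/s10.png

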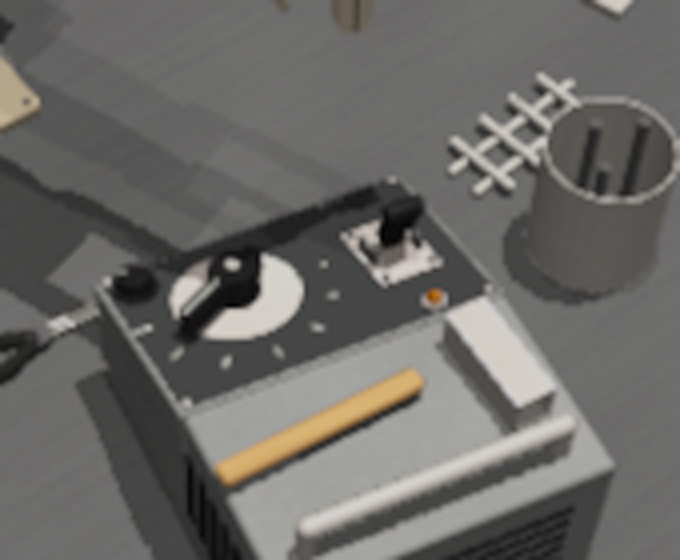

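View pics/t10.png

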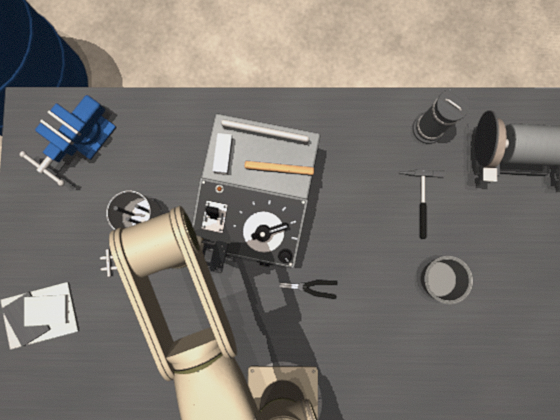

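The paddle leans to the back as it did at the start, and the pointer is at tick 5. The brush, tube and other bench items stand where they were, and the arm is clear.

```bash
python3 -c "
from station import *
print(job_done())"
```

```text
the job is handed in; nothing more can be done
None
```

The job is done and handed in at about 15.8 s of the 50 s allowed:
- **Off:** I pushed the paddle to the front with closed fingers. The wrist picture showed it leaning forward before I touched the range switch.
- **Range switch:** I turned it three clicks clockwise, from the third position (60°) to the sixth (150°), with the jaws straddling the pointer.
- **On:** I pushed the paddle to the back again and withdrew the arm.

**Last checks:** the final scene and top pictures show the paddle leaning back as at the start and the pointer on the sixth tick. The brush, tube, can and other bench items appear unmoved. The trim knob's mark was unchanged in the last close picture, taken before the final push. The readings after each move showed at most about 2.6 N on the tool, and about 1 N at the end with the arm clear. Peak forces during the pushes were not recorded.

**Disagreement:** my first welder position, from the scene and top cameras, left errors of up to about 3 pixels (roughly 8 mm). I refitted it with the wrist camera: the switch points then fitted to about 1 pixel, while the panel's front corners stayed 3 to 5 pixels off. I put that down to lens distortion. The two fits agreed to within about 2 mm.

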